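Lay the small wine bottle in its V-cradle and chock it

TASK

Take the small green wine bottle off its sloping rest and lay it gently, not dropped, lengthwise-centred in the free V of the wooden cradle stand, its neck pointing the same way as the neck of the amber bottle already lying there. Then set the red chock flat on the two rails on the open side of the green bottle, square to the rails and centred across them, its slanted nose snug against the bottle so that it cannot roll, without pushing the bottle out of its V. Leave the amber bottle, the drink can and the paper cup where they are.

Things in the scene. Friction and masses are not known exactly. Their poses are not given: they have to be found in the camera images.
- bottle: Green glass wine bottle to lay down, about 0.36 kg: round body 50 mm in diameter, 110 mm long, then a shoulder and a 26 mm neck, 185 mm in all. Origin on its axis at mid body (55 mm from its flat bottom); x along the axis to the neck; y, z arbitrary (it may be turned about its axis). It starts leaning on the rest, axis 35 degrees above level, neck up, origin 90 mm above the table.
- bottle_mouth (a point): Centre of the end of the green bottle's neck, 132 mm from the bottle's origin along its x.
- rest: Fixed sloping wooden rest: base board 170 x 80 mm, two V saddles under the bottle's round body, 38 mm below and 44 mm above the bottle's origin along the slope; they reach 23 mm to either side and stay 13 mm below the bottle's axis, so between them the body is free on both sides. Origin on the table under the bottle's origin; x level, the way the neck leans; z up.
- rack: Fixed wooden cradle stand, 160 (x) by 300 mm (y). Two rails 14 mm thick run along y at x = -37 and +37 mm, tops 60 mm above the table, deck between them 30 mm above it. Each has two 90 degree V notches 40 mm wide, 20 mm deep: the free V at y = 0, the amber bottle's V at y = -90 mm. Origin on the table under the middle of the free V; necks point to +x; z up.
- rack_v (a point): Point over the middle of the free V, 75.4 mm above the table: where the origin of the green bottle is when it lies in the V, centred. Axes as the stand's.
- rack_landing (a point): Point on the flat, open part of the rails (rail tops, 60 mm above the table; flat from y = +20 to +155 mm of the stand), midway between the rails at y = +73 mm: where the chock's origin is when it is snug against the bottle, its x along the stand's x. Axes as the stand's.
- neighbour: Amber wine bottle of the same shape and size, lying in the V at y = -90 mm of the stand with its neck to the stand's +x; to be left alone. Origin on its axis at mid body, x along its axis to the neck.
- chock: Loose chock, 0.2 kg: red block 100 mm long (x), 70 mm deep (y = -52 to +18 mm), 24 mm high, its nose at -y slanted 70 degrees from level with the toe at the bottom; on top an upright wooden grip 70 mm (x) by 22 mm (y, pinch across it), from 24 to 64 mm above the underside. Origin in the underside below the grip's middle; z up. Starts flat on the table.
- chock_toe (a point): Middle of the chock's toe edge: in its underside, 52 mm from its origin towards its -y. When the nose touches the bottle in the V, the toe is 21 mm from the bottle's axis, measured level.
- can: Green and metal drink can, 66 mm in diameter, 115 mm tall, standing; leave alone. Origin in the middle of its underside.
- cup: White paper coffee cup with lid, up to 86 mm in diameter, 116 mm tall, standing; leave alone. Origin in the middle of its underside.
Not all that is in view belongs to the job. What is shaped like the bottle but black is not meant. Several things look just like the chock: the one meant starts farthest from the robot's base.

How it is judged (in metres and radians):
On the way, in this order (a step that is already met when the one before it is completed fails the run):
1. the green bottle lies in the free V, neck the same way as the amber bottle's, let go, with the chock not yet set (y of bottle in the frame of rack between -0.005 and 0.005 m and z of bottle in the frame of rack between 0.07 and 0.08 m and x of bottle in the frame of rack between -0.015 and 0.015 m and angle between the x axis of bottle and the x axis of rack, either way round below 0.1 rad and x of bottle_mouth in the frame of rack above 0.05 m and contact force between the fingers and bottle below 0.1 N and linear speed of bottle below 0.02 m/s), for 0.2 s.
2. the chock is set flat on the rails, nose snug against the bottle (y of chock_toe in the frame of rack between 0.015 and 0.027 m and z of chock_toe in the frame of rack between 0.056 and 0.064 m and x of chock_toe in the frame of rack between -0.03 and 0.03 m and angle between the x axis of chock and the x axis of rack, either way round below 0.12 rad and angle between chock's own z axis and vertical below 0.07 rad and y of chock in the frame of rack above 0.06 m), for 0.2 s.
At the end, for the whole second after the job is handed in: Green bottle in the free V: within 5 mm across and in height, 15 mm lengthwise, 0.10 rad; neck to the stand's +x. Chock flat on the rails (4 mm, 0.07 rad), square within 0.12 rad, centred within 30 mm, toe 15 to 27 mm from the V's middle (21 = touching). Both let go, at rest (all of step 2 and y of bottle in the frame of rack between -0.005 and 0.005 m and z of bottle in the frame of rack between 0.07 and 0.08 m and x of bottle in the frame of rack between -0.015 and 0.015 m and angle between the x axis of bottle and the x axis of rack, either way round below 0.1 rad and x of bottle_mouth in the frame of rack above 0.05 m and contact force between the fingers and bottle below 0.1 N and contact force between the fingers and chock below 0.1 N and linear speed of each of bottle, chock below 0.01 m/s).
It fails at once if the bottle is dropped: it falls faster than 0.4 m/s out of the fingers (a drop of about 10 mm) (contact force between the fingers and bottle below 0.1 N and linear speed of bottle above 0.4 m/s).
It fails at once if the amber bottle is shifted by more than 15 mm (distance of neighbour from where it was at the start of the episode above 0.015 m).
It fails at once if the drink can is shifted by more than 25 mm (distance of can from where it was at the start of the episode above 0.025 m).
It fails at once if the paper cup is shifted by more than 25 mm (distance of cup from where it was at the start of the episode above 0.025 m).
It fails at once if the bottle is banged onto the stand (more than 60 N) (contact force between bottle and rack above 60 N).
It also fails if it takes over 53 s, if anything falls off the work surface, if the arm or the gripper's body presses on something with over 40 N, if the wrist force passes 120 N, or if a joint passes its speed limit or range.

ROBOT

A 6-joint arm with a two-finger parallel gripper is mounted at the origin on the work surface. World frame = base frame: x ahead of the robot, y to its left, z up, the work surface at z = 0. Lengths are in mm, angles in degrees, forces in N, time in s.
With the tool pointing down it reaches from about 300 to 850 mm from the base axis. Payload 4.2 kg.
Tool frame: the origin (TCP) lies between the finger pads; the fingertips stand 22 mm ahead of it and the grasp point (between the pads) lies 3 mm ahead of it; z points along the fingers, y is the direction in which the jaws open and shut (so a half turn about z gives the same grasp; the last joint's range is limited). The gripper opens to 91 mm and grips with 3 to 60 N. Pads are 32 mm wide; open, the fingers measure 118 mm over their backs; the gripper's body (76 mm by 178 mm) begins 60 mm behind the grasp point.
Start: joints at [-74.255, 18.312, 89.639, -0, 72.044, -1.146], TCP at [167.068, -550.208, 235.976] pointing down, gripper open.
Joint ranges: [-177.97, 177.97], [-48.28, 115.42], [12.27, 149.76], [-77.06, 257.06], [2.81, 150.46], [-146.56, 146.56]. Speed limits (degrees/s): [147.25, 147.25, 180, 180, 180, 180].

INTERFACE

Orientations are given as [roll, pitch, yaw] about the fixed x, y, z axes, in that order (R = Rz(yaw) Ry(pitch) Rx(roll)).
In Python, from workcell import telemetry, cams, env gives the robot as it stands.
- The arm moves only by the shell command python3 -m inch 'ROWS' [FORCE]. ROWS is JSON, a list of rows, each an object of numbers: "x", "y", "z": the shift along the tool's x, y, z in cm; "yaw": the turn about the tool's z in units of 5 degrees (1.0 is 5 degrees); "gripper": the gripper's target within -1 to 1 (fully open at 1, half-way at 0, shut at -1). A call has 1 to 12 rows; each row shifts and turns the commanded pose from where the row before left it, along the tool's axes as they then stand; what a row does not reach is not made up. A row lasts 1/12 s, in which the tool goes at most 41.7 mm and 7.16 degrees, less where a joint would pass 70% of its speed; a pose out of reach is approached as far as the arm can. A call is refused whole if a number of a shift passes 4.17 or a number of a turn 1, either way. A call with a gripper value outside its range is refused whole. The fingers move at their own pace and stop on an object; FORCE is the grip in N (left out, the last holds). Time passes only in rows, so rows that do not move let the fingers close. It gives the time, the measured TCP pose, the force and the opening at its end, in the units of the state.
- telemetry.state(): the state, without advancing time (a new reading comes with each control period).
- cams.grab_frame(name): name is "side" or "top"; returns a dict with "pixels" (420x560x3 uint8, red, green, blue), "mtx" (3x3 intrinsics, pixels), "rvec" (rotation vector, rad) and "tvec" (3), from world to camera coordinates, as OpenCV has them. Camera axes: x right, y down, z forward; pixel columns grow to the right and rows downward; lengths in mm; the calibration is good to about 2 mm. A picture is of the moment at which its call begins. There is no depth.
- env.job_done(): hands the job in, once; it reports no verdict.
The state is a dict: "time_s": time; "qpos": joint angles; "qvel": joint speeds; "effort": joint torques, N m; "ee_pos": TCP position; "ee_rot": TCP orientation; "force": force on the tool from outside, world axes, zero at the start; "torque": the same for the moment, N m; "gripper_width": finger opening in mm.
Only numpy, scipy, OpenCV 4.12 (cv2) and the standard library are available. Lean on these libraries where they do the work, as an engineer would, in place of code of your own. Each camera call takes 0.05 s, during which the arm holds its last target. There are 200 camera calls.

## Working session

There is one attempt and no reset: what is moved stays moved. The work goes in short steps, Python scripts to look and compute and a shell command to move; the robot and the scene stay as the last step left them, time stands still between calls to the robot, and variables do not carry over. Pictures are saved under pics/ and viewed, about 8 in all and at most 12, crops included, and the job is handed in when it is done.

```bash
ls; mkdir -p pics
python3 - <<'E'
from workcell import telemetry, cams
import cv2,pickle
print(telemetry.state())
for n in("side","top"):
    f=cams.grab_frame(n); pickle.dump(f,open(f"{n}0.pkl","wb"))
    cv2.imwrite(f"pics/{n}0.png",f["pixels"][:,:,::-1]); print(f["mtx"].tolist(),f["rvec"],f["tvec"])
E
```

```text
pics
{'time_s': 0.0, 'qpos': array([-7.42548096e+01,  1.83509929e+01,  8.97072636e+01, -9.78296354e-04,
        7.20414291e+01, -1.14409554e+00]), 'qvel': array([-0.07078753,  0.03037074,  0.01723954, -0.01118406, -0.02605954,
       -0.00558653]), 'effort': array([-1.48847419e-03, -4.12458837e+01, -2.31976140e+01,  7.23089534e-02,
        4.56528040e-02, -1.41703713e-04]), 'ee_pos': array([ 166.93875394, -549.75001642,  235.12091639]), 'ee_rot': array([-1.79900316e+02, -1.06048890e-03,  1.68895874e+01]), 'force': array([-0.12658918,  0.16570238,  0.33960937]), 'torque': array([-0.05247779,  0.0236474 , -0.04628178]), 'gripper_width': 91.48979431968246}
[[438.4942179690954, 0.0, 282.0818354505338], [0.0, 438.4942179690954, 209.2146892957797], [0.0, 0.0, 1.0]] [ 0.97849298 -2.27605944  1.23086575] [412.97506803 295.48425859 760.34088153]
[[439.01437396593093, 0.0, 273.9727735400344], [0.0, 439.01437396593093, 214.3289092160883], [0.0, 0.0, 1.0]] [ 2.13420877 -2.16354078  0.12760853] [  93.50329497  512.83203808 1070.47212151]
```

View pics/top0.png

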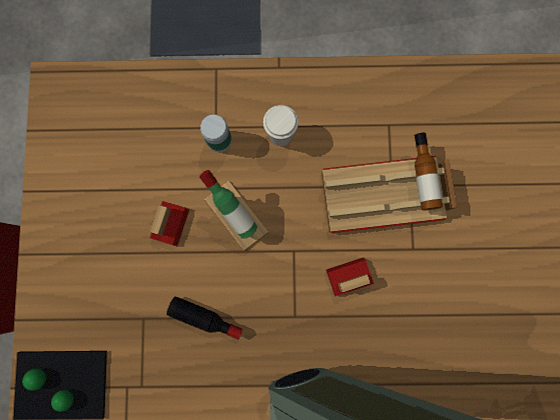

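View pics/side0.png

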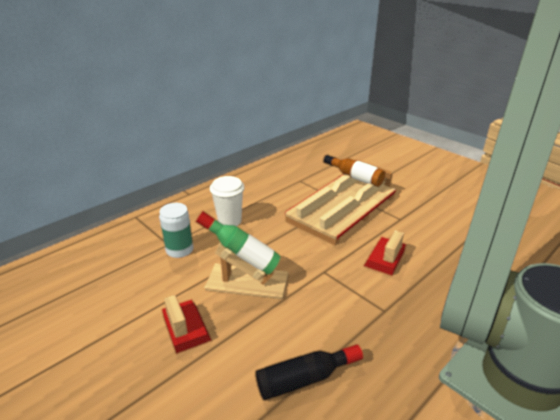

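The top view shows the green bottle on its rest at (230,208), neck to the upper left. The stand is at (385,195) with the amber bottle at (427,175), neck up. The can is at (215,130), the cup at (281,122) and the black bottle at (205,317). There are two chock look-alikes, at (170,223) and (350,277).

```bash
cat > h.py <<'E'
import numpy as np,cv2,pickle
def load(n): return pickle.load(open(n,"rb"))
def ray(f,uv):
    R=cv2.Rodrigues(f["rvec"])[0]; C=-R.T@f["tvec"]
    d=R.T@np.linalg.solve(f["mtx"],[uv[0],uv[1],1.]); return C,d/np.linalg.norm(d)
def onz(f,uv,z):
    C,d=ray(f,uv); return C+d*(z-C[2])/d[2]
def tri(f,a,g,b):
    C,d=ray(f,a);D,e=ray(g,b); s=np.linalg.lstsq(np.c_[d,-e],D-C,rcond=None)[0]
    p,q=C+s[0]*d,D+s[1]*e; return (p+q)/2,np.linalg.norm(p-q)
def px(f,P): return cv2.projectPoints(np.array(P,float).reshape(-1,3),f["rvec"],f["tvec"],f["mtx"],None)[0].reshape(-1,2)
def blobs(img,lo,hi,amin=15):
    m=cv2.inRange(cv2.cvtColor(img,cv2.COLOR_RGB2HSV),np.array(lo),np.array(hi))
    n,l,s,c=cv2.connectedComponentsWithStats(m)
    return [(c[i].round(1).tolist(),s[i].tolist()) for i in range(1,n) if s[i,4]>=amin],l
E
python3 - <<'E'
from h import *
for n in("top","side"):
    f=load(n+"0.pkl");im=f["pixels"]
    print(n,"base px",px(f,[[0,0,0],[300,0,0],[0,300,0]]).round().tolist(),"cam",ray(f,(0,0))[0].round())
    for nm,lo,hi in(("red",(0,170,60),(6,255,255)),("red2",(174,170,60),(180,255,255)),("green",(45,100,40),(85,255,255)),("amber",(5,190,60),(14,255,200)),("white",(0,0,150),(180,40,255))):
        print(nm,blobs(im,lo,hi,25)[0])
f=load("top0.pkl")
for u in((170,223),(350,277)):print(onz(f,u,20).round(),np.hypot(*onz(f,u,20)[:2]))
def crop(n,x0,y0,w,h,s): return cv2.resize(load(n+"0.pkl")["pixels"][y0:y0+h,x0:x0+w,::-1],None,fx=s,fy=s,interpolation=cv2.INTER_CUBIC)
cv2.imwrite("pics/c1.png",cv2.resize(crop("top",315,125,150,115,5),(750,575)))
a=crop("top",140,160,135,95,5.9);cv2.imwrite("pics/c2.png",a)
cv2.imwrite("pics/c3.png",crop("side",150,170,160,190,3)); cv2.imwrite("pics/c4.png",crop("side",280,145,130,100,6))
E
```

```text
top base px [[312.0, 425.0], [309.0, 300.0], [190.0, 426.0]] cam [ 371.   75. 1129.]
red [([369.6, 163.2], [324, 158, 93, 12, 103]), ([207.4, 178.5], [200, 170, 16, 18, 137]), ([170.1, 224.0], [150, 201, 37, 44, 548]), ([346.9, 273.0], [326, 258, 47, 38, 702]), ([234.0, 331.9], [227, 325, 15, 14, 125])]
red2 []
green [([217.8, 145.4], [206, 139, 22, 11, 87]), ([223.7, 199.0], [208, 183, 31, 32, 527]), ([248.9, 231.8], [239, 223, 18, 15, 101]), ([33.3, 379.2], [22, 369, 24, 22, 399]), ([61.4, 400.5], [51, 390, 22, 22, 373])]
amber [([424.2, 161.4], [415, 144, 21, 32, 346]), ([431.5, 203.6], [421, 199, 21, 11, 118])]
white [([278.8, 120.7], [263, 105, 33, 34, 816]), ([212.5, 126.2], [201, 115, 24, 24, 458]), ([428.0, 186.9], [418, 174, 21, 27, 448]), ([236.5, 222.3], [226, 211, 23, 22, 198])]
side base px [[520.0, 380.0], [378.0, 291.0], [428.0, 514.0]] cam [-58. 627. 663.]
red [([364.2, 215.3], [337, 192, 58, 47, 132]), ([204.7, 219.7], [197, 212, 17, 16, 164]), ([382.6, 258.1], [365, 238, 40, 37, 618]), ([188.7, 328.0], [163, 300, 48, 53, 1091]), ([352.9, 353.5], [342, 345, 21, 19, 259])]
red2 []
green [([229.2, 235.7], [210, 221, 37, 32, 640]), ([177.5, 239.0], [164, 227, 27, 22, 422]), ([272.3, 263.8], [264, 253, 16, 21, 145])]
amber [([341.8, 163.2], [331, 158, 23, 13, 116]), ([377.5, 176.6], [372, 169, 13, 16, 80])]
white [([503.9, 158.0], [447, 2, 113, 313, 7212]), ([520.7, 194.7], [470, 43, 90, 280, 5918]), ([441.4, 142.1], [393, 126, 91, 35, 878]), ([362.4, 171.3], [352, 161, 24, 22, 348]), ([227.3, 198.7], [210, 176, 33, 49, 1213]), ([172.4, 216.0], [160, 203, 28, 28, 621]), ([255.7, 252.9], [237, 235, 37, 35, 690]), ([174.3, 252.8], [166, 248, 18, 9, 100]), ([543.1, 311.0], [522, 296, 38, 27, 236]), ([515.4, 318.8], [508, 302, 16, 30, 247]), ([463.8, 368.8], [440, 347, 43, 55, 861])]
[497. 352.  20.] 609.3093663687213
[ 355. -101.   20.] 369.50392336554955
```

View pics/c1.png

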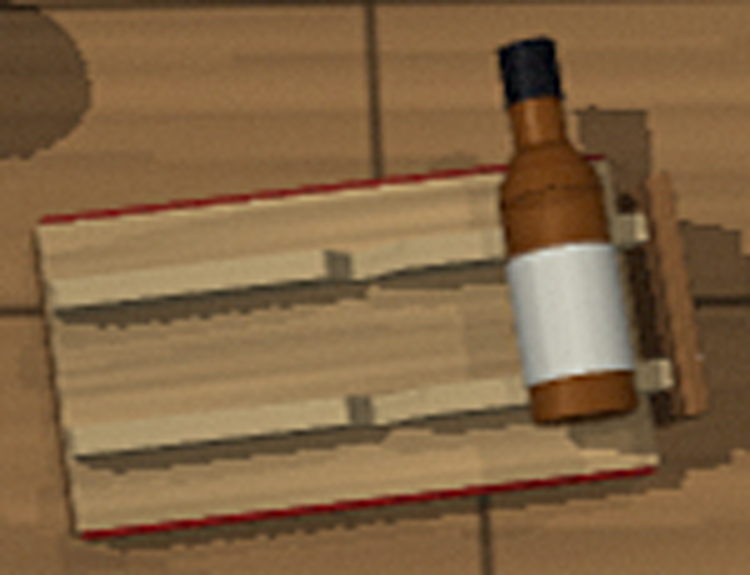

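View pics/c2.png

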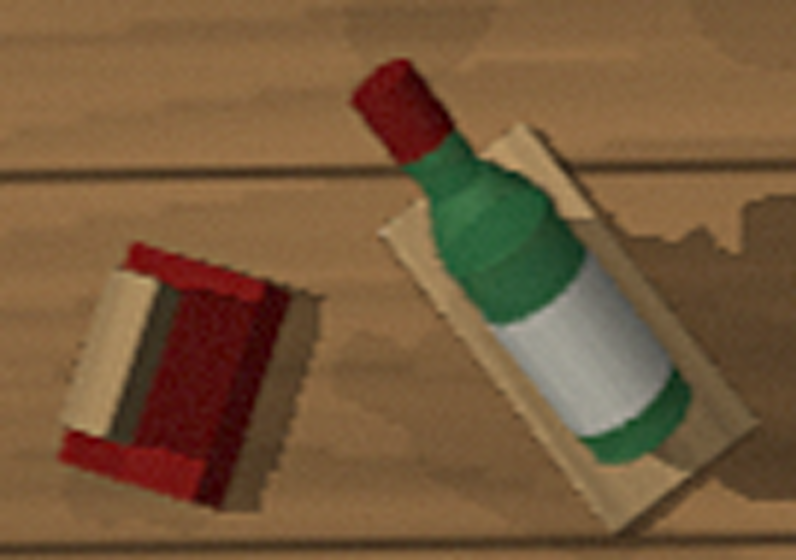

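The meant chock is the left one at (170,223), 609 mm from the base; the other at (350,277) is only 370 mm away. In crop c2 the grip is on its left and the slanted nose faces right, towards the stand. Next I look at one enlarged side view for triangulation.

Run:
```python
from h import *
f=load("top0.pkl")
cv2.imwrite("pics/c5.png",cv2.resize(load("side0.pkl")["pixels"][150:340,150:410,::-1],None,fx=3,fy=3,interpolation=cv2.INTER_CUBIC))
c1=lambda u,v:(315+u/5-.4,125+v/5-.4); c2=lambda u,v:(140+u/5.9-.4,160+v/5.9-.4)
cor=[onz(f,c1(*p),30) for p in((38,220),(80,535),(657,467),(607,157))]
print(np.round(cor,1),[np.linalg.norm(cor[i]-cor[i-1]).round(1) for i in range(4)])
print("railends",[onz(f,c1(*p),60).round(1).tolist() for p in((50,293),(73,440),(645,229),(668,375))])
print("notch",[onz(f,c1(*p),40).round(1).tolist() for p in((351,263),(373,409))])
print("notchtopleft",[onz(f,c1(*p),60).round(1).tolist() for p in((325,262),(347,409))])
m=onz(f,c2(375,79),165.7);b=onz(f,c2(635,409),58.5);d=m-b
print("bottle",m,b,np.hypot(*d[:2]),np.degrees(np.arctan2(d[1],d[0])),b+d*55/185)
m=onz(f,c1(527,42),75.4);b=onz(f,c1(584,418),75.4);d=m-b
print("amber",m,b,np.hypot(*d[:2]),np.degrees(np.arctan2(d[1],d[0])),b+d*55/185)
for nm,ps,z in(("grip",((120,270),(160,280),(105,440),(62,428)),64),("blk top",((135,243),(262,300),(195,500),(60,458)),24),("toe",((292,292),(222,508)),0)):
    q=np.array([onz(f,c2(*p),z) for p in ps]); print(nm,q.round(1).tolist(),q.mean(0).round(1))
```

```text
[[ 630.7  -38.2   30. ]
 [ 468.8  -54.9   30. ]
 [ 499.  -345.1   30. ]
 [ 659.  -329.8   30. ]] [np.float64(292.9), np.float64(162.7), np.float64(291.7), np.float64(160.7)]
railends [[586.5, -40.1, 60.0], [513.0, -49.3, 60.0], [614.3, -335.2, 60.0], [540.9, -341.9, 60.0]]
notch [[603.6, -194.2, 40.0], [529.1, -201.8, 40.0]]
notchtopleft [[600.1, -176.5, 60.0], [526.4, -184.0, 60.0]]
bottle [592.70979946 242.87209202 165.7       ] [475.73446179 152.23393403  58.5       ] 147.98143568583944 37.770258705727294 [510.51091353 179.18041344  90.37027027]
amber [ 705.99372881 -277.21850818   75.4       ] [ 518.06484068 -294.16262037   75.4       ] 188.69120258274626 5.151992259234084 [ 573.9355912  -289.12518161   75.4       ]
grip [[536.4, 366.5, 64.0], [532.0, 349.7, 64.0], [465.4, 371.3, 64.0], [470.6, 389.2, 64.0]] [501.1 369.2  64. ]
blk top [[554.4, 371.2, 24.0], [528.6, 315.7, 24.0], [442.7, 343.2, 24.0], [461.5, 401.6, 24.0]] [496.8 357.9  24. ]
toe [[535.4, 307.7, 0.0], [440.6, 337.2, 0.0]] [488.  322.4   0. ]
```

View pics/c5.png

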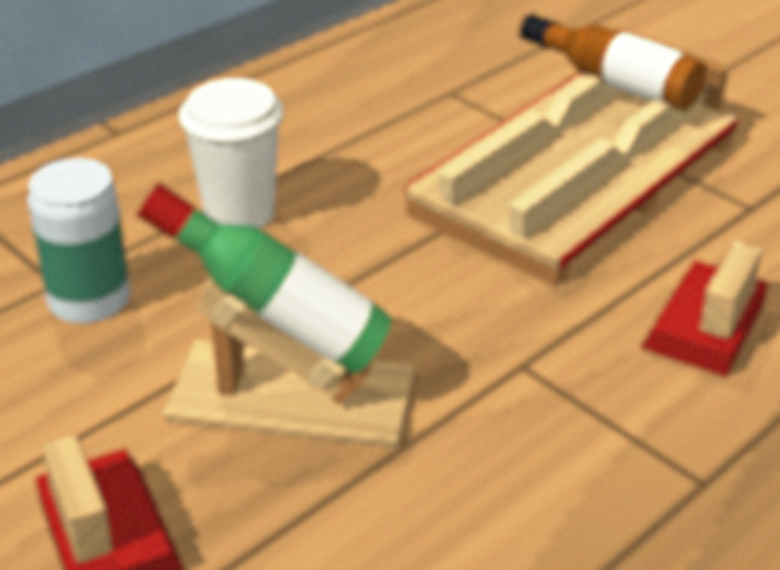

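Run:
```python
from h import *
f=load("top0.pkl");g=load("side0.pkl")
c2=lambda u,v:(140+u/5.9-.4,160+v/5.9-.4); s=lambda u,v:(150+u/3-.3,150+v/3-.3)
for n,a,b in(("mouth",(375,79),(150,197)),("bottom",(635,409),(367,346)),("griptop",(111,354),(79,470))): print(n,tri(f,c2(*a),g,s(*b)))
for z in(10,15): 
  q=np.array([onz(f,c2(*p),z) for p in((525,125),(760,425),(615,535),(382,232))]);print(z,q.round(1).tolist(),q.mean(0),[np.degrees(np.arctan2(*(a-b)[1::-1])) for a,b in((q[0],q[1]),(q[3],q[2]))],np.linalg.norm(q[0]-q[1]))
# bottle silhouette midline (green+white+red in region)
im=f["pixels"];h=cv2.cvtColor(im,cv2.COLOR_RGB2HSV)
m=cv2.inRange(h,(45,100,40),(85,255,255))|cv2.inRange(h,(0,0,110),(180,45,255))
m[:,:200]=0;m[:,262:]=0;m[:180]=0;m[245:]=0
p=cv2.findNonZero(m);r=cv2.minAreaRect(p);print(r)
```

```text
mouth (array([591.29131709, 241.31563442, 165.60875727]), np.float64(4.101693452244759))
bottom (array([474.6173973 , 151.14937972,  53.70664611]), np.float64(4.241578022715201))
griptop (array([500.22526021, 368.25641869,  64.86887429]), np.float64(2.5802205536602965))
10 [[606.8, 203.6, 10.0], [472.8, 101.5, 10.0], [426.0, 164.6, 10.0], [560.0, 266.4, 10.0]] [516.40000268 184.04465459  10.        ] [np.float64(37.284440663364414), np.float64(37.21395793444554)] 168.5087439904351
15 [[605.8, 203.0, 15.0], [472.3, 101.4, 15.0], [425.8, 164.2, 15.0], [559.1, 265.5, 15.0]] [515.74972994 183.5572804   15.        ] [np.float64(37.28444066336441), np.float64(37.213957934445524)] 167.7557518923864
((231.66001892089844, 209.88002014160156), (63.400001525878906, 20.799999237060547), 53.13010025024414)
```

```bash
cat >> h.py <<'E'
def togo(x,y,z,yaw):
    from workcell import telemetry
    from scipy.spatial.transform import Rotation as Ro
    s=telemetry.state(); R=Ro.from_euler("xyz",s["ee_rot"],degrees=True)
    dy=(yaw-s["ee_rot"][2]+180)%360-180
    print("t",round(s["time_s"],2),"pos",s["ee_pos"].round(1),"rot",s["ee_rot"].round(1),"w",round(s["gripper_width"],1),"F",s["force"].round(1),"q6",s["qpos"][5].round(1))
    print("shift cm in tool axes",(R.inv().apply(np.array([x,y,z])-s["ee_pos"])/10).round(2),"yaw units",round(-dy/5,2))
E
R='{"x":2.27,"y":-2.5}'
python3 -m inch '[{"x":1.2,"y":-1.2},{"x":2.2,"y":-2.4},{"x":2.2,"y":-2.4},{"x":2.2,"y":-2.4},{"x":2.2,"y":-2.4},{"x":2.2,"y":-2.4},{"x":2.2,"y":-2.4},{"x":2.2,"y":-2.4},{"x":2.2,"y":-2.4},{"x":2.2,"y":-2.4},{"x":2.2,"y":-2.4},{"x":2.2,"y":-2.4}]'
python3 -m inch '[{"x":2.2,"y":-2.4},{"x":2.2,"y":-2.4},{"x":2.2,"y":-2.4},{"x":2.2,"y":-2.4},{"x":2.2,"y":-2.4},{"x":2.2,"y":-2.4},{"x":2.2,"y":-2.4},{"x":2.2,"y":-2.4},{"x":2.2,"y":-2.4},{"x":2.2,"y":-2.4},{"x":2.2,"y":-2.4},{"x":2.2,"y":-2.4}]'
python3 -m inch '[{"x":1.2,"y":-2.4},{"x":0.5,"y":-1},{"yaw":-0.8},{"yaw":-0.8},{"yaw":-0.8},{"yaw":-0.8},{"yaw":-0.8},{},{}]'
python3 -c "from h import *;togo(513,181,100,37.3)"
```

```text
t 0.1 pos [ 167.  -549.8  235.2] rot [-179.9   -0.    16.9] w 91.3 F [-0.2  0.4  0.4] q6 -1.1
shift cm in tool axes [ 54.34 -59.86  13.62] yaw units -4.08invalid input
invalid input
invalid input
```

```bash
python3 -m inch '[{"x":1.2,"y":-1.2,"z":0,"yaw":0,"gripper":1},{"x":2.2,"y":-2.4,"z":0,"yaw":0,"gripper":1},{"x":2.2,"y":-2.4,"z":0,"yaw":0,"gripper":1},{"x":2.2,"y":-2.4,"z":0,"yaw":0,"gripper":1},{"x":2.2,"y":-2.4,"z":0,"yaw":0,"gripper":1},{"x":2.2,"y":-2.4,"z":0,"yaw":0,"gripper":1},{"x":2.2,"y":-2.4,"z":0,"yaw":0,"gripper":1},{"x":2.2,"y":-2.4,"z":0,"yaw":0,"gripper":1},{"x":2.2,"y":-2.4,"z":0,"yaw":0,"gripper":1},{"x":2.2,"y":-2.4,"z":0,"yaw":0,"gripper":1},{"x":2.2,"y":-2.4,"z":0,"yaw":0,"gripper":1},{"x":2.2,"y":-2.4,"z":0,"yaw":0,"gripper":1}]'
python3 -c "from h import *;togo(513,181,100,37.3)"
```

```text
time_s: 1.1
ee_pos: [330.0, -210.7, 235.8]
ee_rot: [-180.0, 0.0, 16.9]
force: [1.1, 0.0, -0.1]
gripper_width: 91.1
t 1.1 pos [ 330.  -210.7  235.8] rot [-180.     0.    16.9] w 91.1 F [ 1.1  0.  -0.1] q6 38.9
shift cm in tool axes [ 28.88 -32.17  13.58] yaw units -4.09
```

```bash
python3 -m inch '[{"x":2.3,"y":-2.6,"z":0,"yaw":0,"gripper":1},{"x":2.3,"y":-2.6,"z":0,"yaw":0,"gripper":1},{"x":2.3,"y":-2.6,"z":0,"yaw":0,"gripper":1},{"x":2.3,"y":-2.6,"z":0,"yaw":0,"gripper":1},{"x":2.3,"y":-2.6,"z":0,"yaw":0,"gripper":1},{"x":2.3,"y":-2.6,"z":0,"yaw":0,"gripper":1},{"x":2.3,"y":-2.6,"z":0,"yaw":0,"gripper":1},{"x":2.3,"y":-2.6,"z":0,"yaw":0,"gripper":1},{"x":2.3,"y":-2.6,"z":0,"yaw":0,"gripper":1},{"x":2.3,"y":-2.6,"z":0,"yaw":0,"gripper":1},{"x":2.3,"y":-2.6,"z":0,"yaw":0,"gripper":1},{"x":2.3,"y":-2.6,"z":0,"yaw":0,"gripper":1}]'
python3 -m inch '[{"x":1.2,"y":-1,"z":0,"yaw":0,"gripper":1},{"x":0,"y":0,"z":0,"yaw":-0.8,"gripper":1},{"x":0,"y":0,"z":0,"yaw":-0.8,"gripper":1},{"x":0,"y":0,"z":0,"yaw":-0.8,"gripper":1},{"x":0,"y":0,"z":0,"yaw":-0.8,"gripper":1},{"x":0,"y":0,"z":0,"yaw":-0.8,"gripper":1},{"x":0,"y":0,"z":0,"yaw":0,"gripper":1}]'
python3 -c "from h import *;togo(513,181,100,37.3)"
```

```text
time_s: 2.1
ee_pos: [503.5, 168.1, 235.5]
ee_rot: [180.0, 0.1, 16.9]
force: [0.6, -0.6, -0.0]
gripper_width: 91.2
time_s: 2.68
ee_pos: [511.7, 179.4, 235.4]
ee_rot: [-180.0, 0.1, 37.0]
force: [0.2, 0.4, 0.3]
gripper_width: 91.3
t 2.68 pos [511.7 179.4 235.4] rot [-1.8e+02  1.0e-01  3.7e+01] w 91.3 F [0.2 0.4 0.3] q6 71.2
shift cm in tool axes [ 0.22 -0.04 13.54] yaw units -0.07
```

```bash
python3 -m inch '[{"x":0.2,"y":0,"z":2,"yaw":0,"gripper":1},{"x":0,"y":0,"z":2.5,"yaw":0,"gripper":1},{"x":0,"y":0,"z":2.5,"yaw":0,"gripper":1},{"x":0,"y":0,"z":2.5,"yaw":0,"gripper":1},{"x":0,"y":0,"z":2,"yaw":0,"gripper":1},{"x":0,"y":0,"z":1.2,"yaw":0,"gripper":1},{"x":0,"y":0,"z":0.5,"yaw":0,"gripper":1},{"x":0,"y":0,"z":0.3,"yaw":0,"gripper":1},{"x":0,"y":0,"z":0,"yaw":0,"gripper":1}]'
python3 -m inch '[{"x":0,"y":0,"z":0,"yaw":0,"gripper":-1},{"x":0,"y":0,"z":0,"yaw":0,"gripper":-1},{"x":0,"y":0,"z":0,"yaw":0,"gripper":-1},{"x":0,"y":0,"z":0,"yaw":0,"gripper":-1},{"x":0,"y":0,"z":0,"yaw":0,"gripper":-1},{"x":0,"y":0,"z":0,"yaw":0,"gripper":-1},{"x":0,"y":0,"z":0,"yaw":0,"gripper":-1},{"x":0,"y":0,"z":0,"yaw":0,"gripper":-1},{"x":0,"y":0,"z":0,"yaw":0,"gripper":-1},{"x":0,"y":0,"z":0,"yaw":0,"gripper":-1}]' 15
python3 -c "from h import *;togo(513,181,100,37.3)"
```

```text
time_s: 3.43
ee_pos: [513.6, 180.7, 100.8]
ee_rot: [-180.0, 0.0, 36.8]
force: [-0.1, -0.1, 0.5]
gripper_width: 91.2
time_s: 4.27
ee_pos: [512.6, 181.9, 101.2]
ee_rot: [-179.8, 0.0, 36.8]
force: [-2.8, 3.5, 3.0]
gripper_width: 49.8
t 4.27 pos [512.6 181.9 101.2] rot [-179.8    0.    36.8] w 49.8 F [-2.8  3.5  3. ] q6 71.3
shift cm in tool axes [-0.02  0.1   0.11] yaw units -0.09
```

```bash
python3 -m inch '[{"x":0,"y":0,"z":-0.3,"yaw":0,"gripper":-1},{"x":0,"y":0,"z":-0.6,"yaw":0,"gripper":-1},{"x":0,"y":0,"z":-1,"yaw":0,"gripper":-1},{"x":0,"y":0,"z":-1.5,"yaw":0,"gripper":-1},{"x":0,"y":0,"z":-2,"yaw":0,"gripper":-1},{"x":0,"y":0,"z":-2,"yaw":0,"gripper":-1},{"x":0,"y":0,"z":-1.5,"yaw":0,"gripper":-1},{"x":0,"y":0,"z":-1,"yaw":0,"gripper":-1},{"x":0,"y":0,"z":0,"yaw":0,"gripper":-1}]'
python3 -m inch '[{"x":-0.8,"y":0.2,"z":0,"yaw":0,"gripper":-1},{"x":-1.6,"y":0.5,"z":0,"yaw":0,"gripper":-1},{"x":-2,"y":0.6,"z":0,"yaw":0,"gripper":-1},{"x":-2,"y":0.6,"z":0,"yaw":0,"gripper":-1},{"x":-2,"y":0.6,"z":0,"yaw":0,"gripper":-1},{"x":-2,"y":0.6,"z":0,"yaw":0,"gripper":-1},{"x":-2,"y":0.6,"z":0,"yaw":0,"gripper":-1},{"x":-2,"y":0.6,"z":0,"yaw":0,"gripper":-1},{"x":-2,"y":0.6,"z":0,"yaw":0,"gripper":-1},{"x":-1,"y":0.6,"z":0,"yaw":0,"gripper":-1},{"x":-0.6,"y":0.4,"z":0,"yaw":0,"gripper":-1}]'
python3 -m inch '[{"x":0,"y":0,"z":1,"yaw":0.5,"gripper":-1},{"x":0,"y":0,"z":1,"yaw":0.8,"gripper":-1},{"x":0,"y":0,"z":1,"yaw":0.9,"gripper":-1},{"x":0,"y":0,"z":1,"yaw":0.9,"gripper":-1},{"x":0,"y":0,"z":1,"yaw":0.9,"gripper":-1},{"x":0,"y":0,"z":1,"yaw":0.9,"gripper":-1},{"x":0,"y":0,"z":0,"yaw":0.8,"gripper":-1},{"x":0,"y":0,"z":0,"yaw":0.5,"gripper":-1},{"x":0,"y":0,"z":0,"yaw":0,"gripper":-1}]'
python3 - <<'E'
from h import *
from workcell import cams
togo(400,30,100,5.6)
f=cams.grab_frame("side");cv2.imwrite("pics/s1.png",cv2.resize(f["pixels"][150:400,180:480,::-1],None,fx=2,fy=2))
E
```

```text
time_s: 5.02
ee_pos: [514.9, 180.9, 202.7]
ee_rot: [179.9, -0.3, 36.9]
force: [1.0, 0.4, -3.6]
gripper_width: 49.8
time_s: 5.93
ee_pos: [402.5, 24.1, 198.7]
ee_rot: [-179.9, 0.2, 36.8]
force: [0.5, 1.0, -4.3]
gripper_width: 49.8
time_s: 6.68
ee_pos: [404.4, 25.4, 139.0]
ee_rot: [-180.0, 0.1, 5.9]
force: [0.5, -0.2, -4.0]
gripper_width: 49.9
t 6.68 pos [404.4  25.4 139. ] rot [-1.8e+02  1.0e-01  5.9e+00] w 49.9 F [ 0.5 -0.2 -4. ] q6 86.1
shift cm in tool axes [-0.38 -0.5   3.91] yaw units 0.05
```

View pics/s1.png

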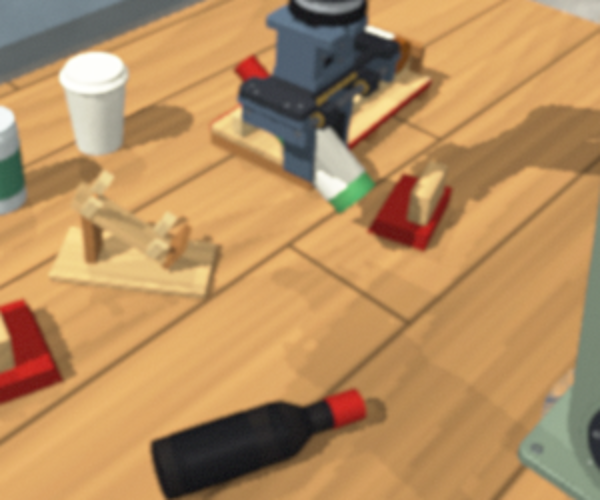

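```bash
python3 -m inch '[{"x":0,"y":0,"z":1,"yaw":0,"gripper":-1},{"x":0,"y":0,"z":1.5,"yaw":0,"gripper":-1},{"x":0,"y":0,"z":1.5,"yaw":0,"gripper":-1},{"x":0,"y":0,"z":1.5,"yaw":0,"gripper":-1},{"x":0,"y":0,"z":1,"yaw":0,"gripper":-1},{"x":0,"y":0,"z":0.3,"yaw":0,"gripper":-1},{"x":0,"y":0,"z":0,"yaw":0,"gripper":-1}]' 10
python3 -m inch '[{"x":0,"y":0,"z":0.3,"yaw":0,"gripper":-1},{"x":0,"y":0,"z":0.3,"yaw":0,"gripper":-1},{"x":0,"y":0,"z":0.3,"yaw":0,"gripper":-1},{"x":0,"y":0,"z":0.3,"yaw":0,"gripper":-1},{"x":0,"y":0,"z":0.3,"yaw":0,"gripper":-1},{"x":0,"y":0,"z":0,"yaw":0,"gripper":-1}]'
python3 -c "from h import *;togo(400,30,32,5.6)"
```

```text
time_s: 7.32
ee_pos: [404.5, 25.4, 71.3]
ee_rot: [-180.0, 0.1, 5.9]
force: [0.1, 0.0, -3.6]
gripper_width: 50.1
time_s: 7.82
ee_pos: [407.8, 25.5, 57.7]
ee_rot: [180.0, -0.3, 5.9]
force: [4.2, 0.5, 2.3]
gripper_width: 49.7
t 7.82 pos [407.8  25.5  57.7] rot [180.   -0.3   5.9] w 49.7 F [4.2 0.5 2.3] q6 86.1
shift cm in tool axes [-0.74 -0.53  2.57] yaw units 0.06
```

```bash
python3 -m inch '[{"x":0,"y":0,"z":0.3,"yaw":0,"gripper":-1},{"x":0,"y":0,"z":0.3,"yaw":0,"gripper":-1},{"x":0,"y":0,"z":0.3,"yaw":0,"gripper":-1},{"x":0,"y":0,"z":0.3,"yaw":0,"gripper":-1},{"x":0,"y":0,"z":0,"yaw":0,"gripper":-1}]'
python3 -m inch '[{"x":0,"y":0,"z":0.3,"yaw":0,"gripper":-1},{"x":0,"y":0,"z":0.3,"yaw":0,"gripper":-1},{"x":0,"y":0,"z":0.3,"yaw":0,"gripper":-1},{"x":0,"y":0,"z":0.2,"yaw":0,"gripper":-1},{"x":0,"y":0,"z":0,"yaw":0,"gripper":-1}]'
python3 - <<'E'
from h import *
from workcell import cams
togo(400,30,32,5.6)
f=cams.grab_frame("side");cv2.imwrite("pics/s2.png",cv2.resize(f["pixels"][150:350,280:480,::-1],None,fx=3,fy=3))
E
```

```text
time_s: 8.23
ee_pos: [402.9, 25.3, 43.7]
ee_rot: [-180.0, 0.3, 5.9]
force: [0.6, -0.8, -2.8]
gripper_width: 49.9
time_s: 8.65
ee_pos: [404.2, 25.4, 33.3]
ee_rot: [-180.0, 0.1, 5.9]
force: [-0.2, 0.6, -3.5]
gripper_width: 49.9
t 8.65 pos [404.2  25.4  33.3] rot [-1.8e+02  1.0e-01  5.9e+00] w 49.9 F [-0.2  0.6 -3.5] q6 86.1
shift cm in tool axes [-0.37 -0.5   0.13] yaw units 0.06
```

View pics/s2.png

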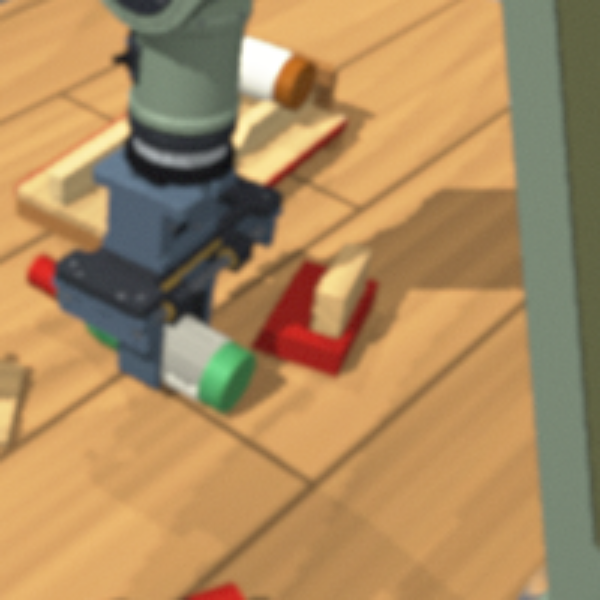

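Run:
```python
from h import *
f=load("side0.pkl")
s=lambda u,v:(280+u/3-.3,150+v/3-.3)
a=np.radians(5.9);p0=np.array([404.2,25.4,0]);n=np.array([-np.sin(a),np.cos(a),0]);t=np.array([np.cos(a),np.sin(a),0])
for q in((228,378),(40,270)):   # bottom disc centre, cap end
    C,d=ray(f,s(*q));P=C+d*(n@(p0-C))/(n@d);print("along",t@(P-p0),"z",P[2])
```

```text
along -56.23591607946843 z 24.527593477614005
along 118.87415743540922 z 35.0646334376537
```

```bash
python3 -m inch '[{"x":0,"y":0,"z":-0.5,"yaw":0,"gripper":-1},{"x":0,"y":0,"z":-1,"yaw":0,"gripper":-1},{"x":0,"y":0,"z":-2,"yaw":0,"gripper":-1},{"x":0,"y":0,"z":-2,"yaw":0,"gripper":-1},{"x":0,"y":0,"z":-2,"yaw":0,"gripper":-1},{"x":0,"y":0,"z":-2,"yaw":0,"gripper":-1},{"x":0,"y":0,"z":-2,"yaw":0,"gripper":-1},{"x":0,"y":0,"z":-2,"yaw":0,"gripper":-1},{"x":0,"y":0,"z":-1,"yaw":0,"gripper":-1},{"x":0,"y":0,"z":0,"yaw":0,"gripper":-1}]' 18
python3 -m inch '[{"x":0.5,"y":0.8,"z":0,"yaw":0,"gripper":-1},{"x":1,"y":1.6,"z":0,"yaw":0,"gripper":-1},{"x":1.4,"y":2.4,"z":0,"yaw":0,"gripper":-1},{"x":1.4,"y":2.4,"z":0,"yaw":0,"gripper":-1},{"x":1.4,"y":2.4,"z":0,"yaw":0,"gripper":-1},{"x":1.4,"y":2.4,"z":0,"yaw":0,"gripper":-1},{"x":1.4,"y":2.4,"z":0,"yaw":0,"gripper":-1},{"x":1.4,"y":2.4,"z":0,"yaw":0,"gripper":-1},{"x":1.4,"y":2.4,"z":0,"yaw":0,"gripper":-1},{"x":1.4,"y":2.4,"z":0,"yaw":0,"gripper":-1},{"x":0.8,"y":1.5,"z":0,"yaw":0,"gripper":-1},{"x":0.4,"y":0.7,"z":0,"yaw":0,"gripper":-1}]'
python3 -m inch '[{"x":0,"y":0,"z":0,"yaw":0,"gripper":-1},{"x":0,"y":0,"z":0,"yaw":0,"gripper":-1}]'
python3 - <<'E'
from h import *
from workcell import cams
togo(568,-197.7,82,5.6)
for n in("top","side"):
    f=cams.grab_frame(n);pickle.dump(f,open(n+"3.pkl","wb"))
a=load("top3.pkl")["pixels"][110:250,310:470,::-1];b=load("side3.pkl")["pixels"][80:220,270:430,::-1]
cv2.imwrite("pics/s3.png",cv2.resize(np.hstack([a,b]),None,fx=2.5,fy=2.5,interpolation=cv2.INTER_CUBIC))
E
```

```text
time_s: 9.53
ee_pos: [405.9, 25.5, 181.3]
ee_rot: [180.0, -0.3, 5.9]
force: [1.0, 0.4, -3.7]
gripper_width: 49.7
time_s: 10.53
ee_pos: [568.1, -199.7, 176.6]
ee_rot: [-180.0, 0.2, 5.8]
force: [0.9, -0.1, -3.2]
gripper_width: 49.8
time_s: 10.7
ee_pos: [566.5, -196.7, 177.5]
ee_rot: [-179.9, 0.2, 5.9]
force: [-1.3, 1.0, -3.9]
gripper_width: 49.6
t 10.7 pos [ 566.5 -196.7  177.5] rot [-179.9    0.2    5.9] w 49.6 F [-1.3  1.  -3.9] q6 63.9
shift cm in tool axes [0.17 0.13 9.55] yaw units 0.05
```

View pics/s3.png

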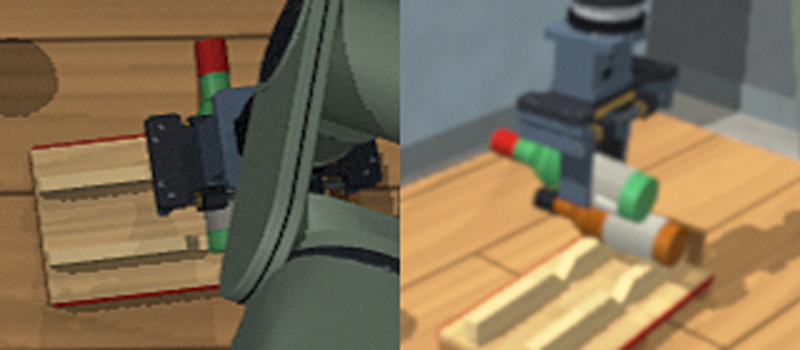

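```bash
python3 -m inch '[{"x":0.1,"y":0.1,"z":1,"yaw":0,"gripper":-1},{"x":0,"y":0,"z":2,"yaw":0,"gripper":-1},{"x":0,"y":0,"z":2,"yaw":0,"gripper":-1},{"x":0,"y":0,"z":1.6,"yaw":0,"gripper":-1},{"x":0,"y":0,"z":1,"yaw":0,"gripper":-1},{"x":0,"y":0,"z":0.5,"yaw":0,"gripper":-1},{"x":0,"y":0,"z":0.2,"yaw":0,"gripper":-1},{"x":0,"y":0,"z":0,"yaw":0,"gripper":-1}]'
python3 -m inch '[{"x":0,"y":0,"z":0.2,"yaw":0,"gripper":-1},{"x":0,"y":0,"z":0.2,"yaw":0,"gripper":-1},{"x":0,"y":0,"z":0,"yaw":0,"gripper":-1}]' 10
python3 -c "from h import *;togo(568,-197.7,82,5.6)"
```

```text
time_s: 11.47
ee_pos: [569.0, -197.8, 96.0]
ee_rot: [180.0, -0.0, 5.9]
force: [0.5, -0.1, -3.6]
gripper_width: 49.6
time_s: 11.72
ee_pos: [568.9, -198.0, 92.3]
ee_rot: [180.0, -0.0, 5.9]
force: [0.3, -0.2, -4.2]
gripper_width: 49.5
t 11.72 pos [ 568.9 -198.    92.3] rot [180.   -0.    5.9] w 49.5 F [ 0.3 -0.2 -4.2] q6 63.8
shift cm in tool axes [-0.09 -0.04  1.03] yaw units 0.06
```

```bash
python3 -m inch '[{"x":0,"y":0,"z":0.2,"yaw":0,"gripper":-1},{"x":0,"y":0,"z":0.2,"yaw":0,"gripper":-1},{"x":0,"y":0,"z":0.2,"yaw":0,"gripper":-1},{"x":0,"y":0,"z":0,"yaw":0,"gripper":-1}]'
python3 -m inch '[{"x":0,"y":0,"z":0.15,"yaw":0,"gripper":-1},{"x":0,"y":0,"z":0.15,"yaw":0,"gripper":-1},{"x":0,"y":0,"z":0,"yaw":0,"gripper":-1}]'
python3 -c "from h import *;togo(568,-197.7,82,5.6)"
```

```text
time_s: 12.05
ee_pos: [568.5, -197.8, 85.4]
ee_rot: [-180.0, 0.0, 5.9]
force: [-0.2, -0.2, -4.1]
gripper_width: 49.6
time_s: 12.3
ee_pos: [569.2, -198.3, 83.1]
ee_rot: [180.0, -0.1, 5.9]
force: [-0.1, -0.7, -4.0]
gripper_width: 49.9
t 12.3 pos [ 569.2 -198.3   83.1] rot [ 1.8e+02 -1.0e-01  5.9e+00] w 49.9 F [-0.1 -0.7 -4. ] q6 63.8
shift cm in tool axes [-0.11 -0.07  0.11] yaw units 0.06
```

```bash
python3 -m inch '[{"x":0,"y":0,"z":0.15,"yaw":0,"gripper":-1},{"x":0,"y":0,"z":0.1,"yaw":0,"gripper":-1},{"x":0,"y":0,"z":0,"yaw":0,"gripper":-1}]'
python3 -m inch '[{"x":0,"y":0,"z":0.1,"yaw":0,"gripper":-1},{"x":0,"y":0,"z":0.1,"yaw":0,"gripper":-1},{"x":0,"y":0,"z":0,"yaw":0,"gripper":-1}]'
python3 -c "from h import *;togo(568,-197.7,82,5.6)"
```

```text
time_s: 12.55
ee_pos: [569.6, -198.6, 81.2]
ee_rot: [179.9, -0.1, 5.9]
force: [0.6, -3.0, -0.1]
gripper_width: 49.7
time_s: 12.8
ee_pos: [569.7, -199.1, 79.9]
ee_rot: [179.8, -0.1, 5.9]
force: [-0.9, -4.1, 5.2]
gripper_width: 49.9
t 12.8 pos [ 569.7 -199.1   79.9] rot [ 1.798e+02 -1.000e-01  5.900e+00] w 49.9 F [-0.9 -4.1  5.2] q6 63.8
shift cm in tool axes [-0.15 -0.16 -0.21] yaw units 0.06
```

```bash
python3 -m inch '[{"x":0,"y":0.15,"z":0,"yaw":0,"gripper":-1},{"x":0,"y":0.1,"z":0.1,"yaw":0,"gripper":-1},{"x":0,"y":0,"z":0,"yaw":0,"gripper":-1}]' 5
python3 -m inch '[{"x":0,"y":0,"z":0,"yaw":0,"gripper":0.3},{"x":0,"y":0,"z":0,"yaw":0,"gripper":0.4},{"x":0,"y":0,"z":0,"yaw":0,"gripper":0.4},{"x":0,"y":0,"z":0,"yaw":0,"gripper":0.4},{"x":0,"y":0,"z":0,"yaw":0,"gripper":0.4}]'
python3 -c "from h import *;togo(568,-197.7,82,5.6)"
```

```text
time_s: 13.05
ee_pos: [569.6, -199.8, 78.3]
ee_rot: [-179.9, -0.1, 5.8]
force: [0.6, 1.0, 5.7]
gripper_width: 49.8
time_s: 13.47
ee_pos: [568.8, -200.3, 77.1]
ee_rot: [-180.0, 0.0, 5.9]
force: [-0.1, -0.6, -0.4]
gripper_width: 63.6
t 13.47 pos [ 568.8 -200.3   77.1] rot [-180.     0.     5.9] w 63.6 F [-0.1 -0.6 -0.4] q6 63.6
shift cm in tool axes [-0.06 -0.27 -0.49] yaw units 0.06
```

```bash
python3 -m inch '[{"x":0,"y":0,"z":-0.8,"yaw":0,"gripper":0.4},{"x":0,"y":0,"z":-1.5,"yaw":0,"gripper":0.4},{"x":0,"y":0,"z":-2,"yaw":0,"gripper":0.4},{"x":0,"y":0,"z":-2.5,"yaw":0,"gripper":0.4},{"x":0,"y":0,"z":-2.5,"yaw":0,"gripper":0.4},{"x":0,"y":0,"z":-2.5,"yaw":0,"gripper":0.4},{"x":0,"y":-1,"z":-1,"yaw":0,"gripper":0.4},{"x":0,"y":-2,"z":0,"yaw":0,"gripper":0.4},{"x":0,"y":-3,"z":0,"yaw":0,"gripper":0.4},{"x":0,"y":-3.6,"z":0,"yaw":0,"gripper":0.4},{"x":0,"y":-3.6,"z":0,"yaw":0,"gripper":0.4},{"x":0,"y":-3.6,"z":0,"yaw":0,"gripper":0.4}]'
python3 -m inch '[{"x":0,"y":-3.6,"z":0,"yaw":0,"gripper":0.4},{"x":0,"y":-3.6,"z":0,"yaw":0,"gripper":0.4},{"x":0,"y":-3.6,"z":0,"yaw":0,"gripper":0.4},{"x":0,"y":-3.6,"z":0,"yaw":0,"gripper":0.4},{"x":0,"y":-3.6,"z":0,"yaw":0,"gripper":0.4},{"x":0,"y":-3.6,"z":0,"yaw":0,"gripper":0.4},{"x":-0.4,"y":-3.6,"z":0,"yaw":0,"gripper":0.4},{"x":-0.4,"y":-3.6,"z":0,"yaw":0,"gripper":0.4},{"x":0,"y":-3.6,"z":0,"yaw":0,"gripper":0.4},{"x":0,"y":-3.4,"z":0,"yaw":0,"gripper":0.4},{"x":0,"y":-3.4,"z":0,"yaw":0,"gripper":0.4},{"x":0,"y":-1,"z":0,"yaw":0,"gripper":0.4}]'
python3 -m inch '[{"x":0,"y":0,"z":0,"yaw":-0.9,"gripper":0.4},{"x":0,"y":0,"z":0,"yaw":-1,"gripper":0.4},{"x":0,"y":0,"z":0,"yaw":-1,"gripper":0.4},{"x":0,"y":0,"z":0,"yaw":-1,"gripper":0.4},{"x":0,"y":0,"z":0,"yaw":-1,"gripper":0.4},{"x":0,"y":0,"z":0,"yaw":-1,"gripper":0.4},{"x":0,"y":0,"z":0,"yaw":-1,"gripper":0.4},{"x":0,"y":0,"z":0,"yaw":-1,"gripper":0.4},{"x":0,"y":0,"z":0,"yaw":-1,"gripper":0.4},{"x":0,"y":0,"z":0,"yaw":-1,"gripper":0.4},{"x":0,"y":0,"z":0,"yaw":-1,"gripper":0.4},{"x":0,"y":0,"z":0,"yaw":-1,"gripper":0.4}]'
python3 -m inch '[{"x":0,"y":0,"z":0,"yaw":-1,"gripper":0.4},{"x":0,"y":0,"z":0,"yaw":-1,"gripper":0.4},{"x":0,"y":0,"z":0,"yaw":-1,"gripper":0.4},{"x":0,"y":0,"z":0,"yaw":-1,"gripper":0.4},{"x":0,"y":0,"z":0,"yaw":-1,"gripper":0.4},{"x":0,"y":0,"z":0,"yaw":-1,"gripper":0.4},{"x":0,"y":0,"z":0,"yaw":-1,"gripper":0.4},{"x":0,"y":0,"z":0,"yaw":-1,"gripper":0.4},{"x":0,"y":0,"z":0,"yaw":-1,"gripper":0.4},{"x":0,"y":0,"z":0,"yaw":-1,"gripper":0.4},{"x":0,"y":0,"z":0,"yaw":-1,"gripper":0.4},{"x":0,"y":0,"z":0,"yaw":-1,"gripper":0.4}]'
python3 - <<'E'
from h import *
from workcell import cams
togo(502,370,48,162)
f=cams.grab_frame("top");pickle.dump(f,open("top4.pkl","wb"))
g=cams.grab_frame("side");pickle.dump(g,open("side4.pkl","wb"))
a=f["pixels"][125:240,315:435,::-1];b=g["pixels"][135:250,285:405,::-1]
cv2.imwrite("pics/s4.png",cv2.resize(np.hstack([a,b]),None,fx=3.33,fy=3.33,interpolation=cv2.INTER_CUBIC))
E
```

```text
time_s: 14.47
ee_pos: [550.7, -31.3, 205.1]
ee_rot: [-180.0, 0.1, 5.9]
force: [0.9, 0.1, -0.6]
gripper_width: 63.8
time_s: 15.47
ee_pos: [500.8, 370.5, 204.7]
ee_rot: [-179.9, 0.0, 6.1]
force: [0.1, -0.4, -0.5]
gripper_width: 64.0
time_s: 16.47
ee_pos: [501.9, 365.3, 205.0]
ee_rot: [-180.0, 0.1, 65.6]
force: [0.2, -0.2, 0.8]
gripper_width: 63.7
time_s: 17.47
ee_pos: [501.9, 365.3, 205.0]
ee_rot: [-179.9, 0.0, 125.6]
force: [-0.0, 0.3, 0.0]
gripper_width: 64.0
t 17.47 pos [501.9 365.3 205. ] rot [-179.9    0.   125.6] w 64.0 F [-0.   0.3  0. ] q6 -0.6
shift cm in tool axes [ 0.38  0.31 15.7 ] yaw units -7.27
```

View pics/s4.png

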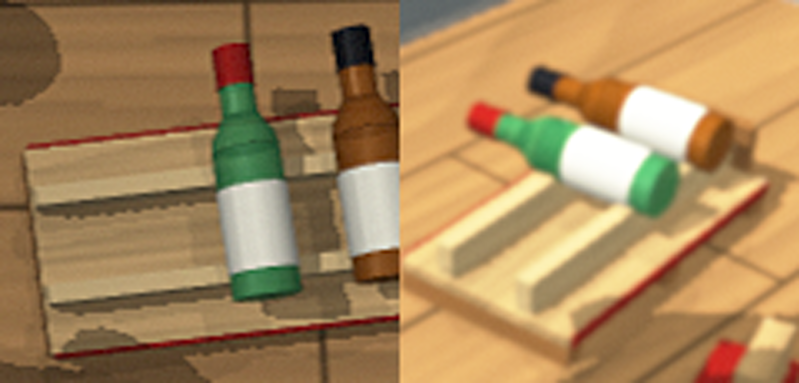

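The green bottle lies in the free V, parallel to the amber one (mouth at crop (232,45), bottom at (267,293)).

```bash
python3 -m inch '[{"x":0,"y":0,"z":0,"yaw":-1,"gripper":0.4},{"x":0,"y":0,"z":0,"yaw":-1,"gripper":0.4},{"x":0,"y":0,"z":0,"yaw":-1,"gripper":0.4},{"x":0,"y":0,"z":0,"yaw":-1,"gripper":0.4},{"x":0,"y":0,"z":0,"yaw":-1,"gripper":0.4},{"x":0,"y":0,"z":0,"yaw":-1,"gripper":0.4},{"x":0,"y":0,"z":0,"yaw":-1,"gripper":0.4},{"x":0,"y":0,"z":0,"yaw":-0.27,"gripper":0.4},{"x":0,"y":0,"z":0,"yaw":0,"gripper":0.4}]'
python3 - <<'E'
from h import *
togo(502,370,50,162)
f=load("top4.pkl");g=load("side4.pkl")
c=lambda u,v:(315+u/3.33-.3,125+v/3.33-.3); s=lambda u,v:(285+(u-399.6)/3.33-.3,135+v/3.33-.3)
m=onz(f,c(232,45),75.4);b=onz(f,c(267,293),75.4);d=m-b
print(m,b,np.linalg.norm(d),np.degrees(np.arctan2(d[1],d[0])),b+d*55/185)
print(tri(f,c(232,45),g,s(470,116)),tri(f,c(267,293),g,s(658,190)))
for q in((354,28),(378,275)):print("amber",onz(f,c(*q),75.4))
E
```

```text
time_s: 18.32
ee_pos: [502.3, 365.6, 205.2]
ee_rot: [-180.0, -0.0, 161.6]
force: [-0.1, 1.1, 0.5]
gripper_width: 64.1
t 18.32 pos [502.3 365.6 205.2] rot [-180.    -0.   161.6] w 64.1 F [-0.1  1.1  0.5] q6 -36.6
shift cm in tool axes [ 0.16  0.42 15.52] yaw units -0.08
[ 694.17529476 -188.89318928   75.4       ] [ 508.4134356  -205.77256095   75.4       ] 186.52716024559257 5.191960196425096 [ 563.63993427 -200.75436937   75.4       ]
(array([ 696.92598932, -188.67301129,   71.35419242]), np.float64(3.8876935015234437)) (array([ 509.76206061, -205.92438372,   72.20341313]), np.float64(2.326806787428556))
amber [ 705.67563989 -279.67794951   75.4       ]
amber [ 520.41358476 -286.63380378   75.4       ]
```

```bash
python3 -m inch '[{"x":0.15,"y":0.4,"z":1,"yaw":0,"gripper":0.4},{"x":0,"y":0,"z":2.5,"yaw":0,"gripper":0.4},{"x":0,"y":0,"z":2.5,"yaw":0,"gripper":0.4},{"x":0,"y":0,"z":2.5,"yaw":0,"gripper":0.4},{"x":0,"y":0,"z":2.5,"yaw":0,"gripper":0.4},{"x":0,"y":0,"z":2.2,"yaw":0,"gripper":0.4},{"x":0,"y":0,"z":1.5,"yaw":0,"gripper":0.4},{"x":0,"y":0,"z":0.6,"yaw":0,"gripper":0.4},{"x":0,"y":0,"z":0.1,"yaw":0,"gripper":0.4},{"x":0,"y":0,"z":0,"yaw":0,"gripper":0.4}]'
python3 -m inch '[{"x":0,"y":0,"z":0,"yaw":0,"gripper":-1},{"x":0,"y":0,"z":0,"yaw":0,"gripper":-1},{"x":0,"y":0,"z":0,"yaw":0,"gripper":-1},{"x":0,"y":0,"z":0,"yaw":0,"gripper":-1},{"x":0,"y":0,"z":0,"yaw":0,"gripper":-1},{"x":0,"y":0,"z":0,"yaw":0,"gripper":-1},{"x":0,"y":0,"z":0,"yaw":0,"gripper":-1},{"x":0,"y":0,"z":0,"yaw":0,"gripper":-1},{"x":0,"y":0,"z":0,"yaw":0,"gripper":-1},{"x":0,"y":0,"z":0,"yaw":0,"gripper":-1}]' 25
python3 -c "from h import *;togo(502,370,50,162)"
```

```text
time_s: 19.15
ee_pos: [502.5, 370.2, 51.3]
ee_rot: [-180.0, -0.0, 161.7]
force: [0.1, -0.1, 1.6]
gripper_width: 64.0
time_s: 19.98
ee_pos: [502.5, 370.1, 51.6]
ee_rot: [180.0, 0.0, 161.7]
force: [-1.5, -0.5, 2.1]
gripper_width: 22.0
t 19.98 pos [502.5 370.1  51.6] rot [180.    0.  161.7] w 22.0 F [-1.5 -0.5  2.1] q6 -36.4
shift cm in tool axes [ 0.04 -0.02  0.16] yaw units -0.05
```

```bash
python3 -m inch '[{"x":0,"y":0,"z":-0.5,"yaw":0,"gripper":-1},{"x":0,"y":0,"z":-1.5,"yaw":0,"gripper":-1},{"x":0,"y":0,"z":-2.5,"yaw":0,"gripper":-1},{"x":0,"y":0,"z":-2.5,"yaw":0,"gripper":-1},{"x":0,"y":0,"z":-2.5,"yaw":0,"gripper":-1},{"x":0,"y":0,"z":-2.5,"yaw":0,"gripper":-1},{"x":0,"y":0,"z":-2,"yaw":0,"gripper":-1},{"x":-0.5,"y":-1,"z":-1,"yaw":0,"gripper":-1},{"x":-1,"y":-2,"z":0,"yaw":0,"gripper":-1},{"x":-1.5,"y":-3.2,"z":0,"yaw":0,"gripper":-1},{"x":-1.5,"y":-3.2,"z":0,"yaw":0,"gripper":-1},{"x":-1.5,"y":-3.2,"z":0,"yaw":0,"gripper":-1}]'
python3 -m inch '[{"x":-1.5,"y":-3.2,"z":0,"yaw":0,"gripper":-1},{"x":-1.5,"y":-3.2,"z":0,"yaw":0,"gripper":-1},{"x":-1.5,"y":-3.2,"z":0,"yaw":0,"gripper":-1},{"x":-1.5,"y":-3.2,"z":0,"yaw":0,"gripper":-1},{"x":-1.5,"y":-3.2,"z":0,"yaw":0,"gripper":-1},{"x":-1.5,"y":-3.2,"z":0,"yaw":0,"gripper":-1},{"x":-1.5,"y":-3.2,"z":0,"yaw":0,"gripper":-1},{"x":-1.5,"y":-3.2,"z":0,"yaw":0,"gripper":-1},{"x":-1,"y":-2.4,"z":0,"yaw":0,"gripper":-1},{"x":-0.5,"y":-1,"z":0,"yaw":0,"gripper":-1},{"x":0,"y":0,"z":0,"yaw":0,"gripper":-1}]'
python3 -m inch '[{"x":0,"y":0,"z":0,"yaw":-0.5,"gripper":-1},{"x":0,"y":0,"z":0,"yaw":-0.8,"gripper":-1},{"x":0,"y":0,"z":0,"yaw":-0.8,"gripper":-1},{"x":0,"y":0,"z":0,"yaw":-0.8,"gripper":-1},{"x":0,"y":0,"z":0,"yaw":-0.8,"gripper":-1},{"x":0,"y":0,"z":0,"yaw":-0.7,"gripper":-1},{"x":0,"y":0,"z":0,"yaw":-0.4,"gripper":-1},{"x":0,"y":0,"z":0,"yaw":0,"gripper":-1}]'
python3 -c "from h import *;togo(557,-119.7,112,-174.4)"
```

```text
time_s: 20.98
ee_pos: [519.0, 229.2, 200.4]
ee_rot: [-179.9, -0.1, 161.8]
force: [0.3, 1.0, -1.8]
gripper_width: 22.1
time_s: 21.9
ee_pos: [556.5, -88.9, 200.5]
ee_rot: [-179.9, -0.1, 161.5]
force: [0.1, -0.1, -2.0]
gripper_width: 22.0
time_s: 22.57
ee_pos: [556.5, -84.7, 200.9]
ee_rot: [179.9, -0.1, -174.2]
force: [0.0, -0.0, -1.7]
gripper_width: 22.1
t 22.57 pos [556.5 -84.7 200.9] rot [ 1.799e+02 -1.000e-01 -1.742e+02] w 22.1 F [ 0.  -0.  -1.7] q6 -105.7
shift cm in tool axes [ 0.3  -3.49  8.89] yaw units 0.05
```

```bash
python3 -m inch '[{"x":0.3,"y":-1,"z":0,"yaw":0,"gripper":-1},{"x":0,"y":-1.5,"z":0.5,"yaw":0,"gripper":-1},{"x":0,"y":-1,"z":1.5,"yaw":0,"gripper":-1},{"x":0,"y":0,"z":2,"yaw":0,"gripper":-1},{"x":0,"y":0,"z":2,"yaw":0,"gripper":-1},{"x":0,"y":0,"z":1.3,"yaw":0,"gripper":-1},{"x":0,"y":0,"z":0.7,"yaw":0,"gripper":-1},{"x":0,"y":0,"z":0.3,"yaw":0,"gripper":-1},{"x":0,"y":0,"z":0,"yaw":0,"gripper":-1},{"x":0,"y":0,"z":0,"yaw":0,"gripper":-1}]'
python3 -m inch '[{"x":0,"y":0,"z":0.1,"yaw":0,"gripper":-1},{"x":0,"y":0,"z":0.1,"yaw":0,"gripper":-1},{"x":0,"y":0,"z":0,"yaw":0,"gripper":-1}]'
python3 -m inch '[{"x":0,"y":0,"z":0.1,"yaw":0,"gripper":-1},{"x":0,"y":0,"z":0.1,"yaw":0,"gripper":-1},{"x":0,"y":0,"z":0,"yaw":0,"gripper":-1}]'
python3 - <<'E'
from h import *
from workcell import cams
togo(557,-119.7,112,-174.4)
for n in("top","side"):
    f=cams.grab_frame(n);pickle.dump(f,open(n+"5.pkl","wb"))
a=load("top5.pkl")["pixels"][125:240,315:435,::-1];b=load("side5.pkl")["pixels"][135:250,285:405,::-1]
cv2.imwrite("pics/s5.png",cv2.resize(np.hstack([a,b]),None,fx=3.33,fy=3.33,interpolation=cv2.INTER_CUBIC))
E
```

```text
time_s: 23.4
ee_pos: [558.3, -121.4, 119.2]
ee_rot: [-180.0, 0.1, -174.3]
force: [0.3, -0.2, -2.3]
gripper_width: 22.2
time_s: 23.65
ee_pos: [558.0, -121.3, 116.9]
ee_rot: [-180.0, 0.0, -174.3]
force: [-0.7, 0.5, -2.0]
gripper_width: 21.8
time_s: 23.9
ee_pos: [557.7, -121.2, 114.3]
ee_rot: [-180.0, -0.0, -174.3]
force: [0.1, 0.0, -1.4]
gripper_width: 21.9
t 23.9 pos [ 557.7 -121.2  114.3] rot [-180.    -0.  -174.3] w 21.9 F [ 0.1  0.  -1.4] q6 -109.2
shift cm in tool axes [0.05 0.16 0.23] yaw units 0.03
```

View pics/s5.png

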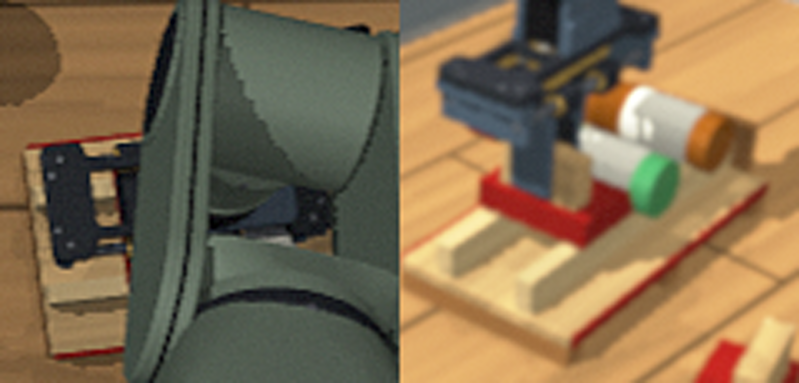

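The chock hangs square just above the rails, its nose close to the bottle, which is still in its V. Now the final lowering and nudge.

```bash
python3 -m inch '[{"x":0,"y":0,"z":0.1,"yaw":0,"gripper":-1},{"x":0,"y":0,"z":0.1,"yaw":0,"gripper":-1},{"x":0,"y":0,"z":0,"yaw":0,"gripper":-1}]'
python3 -m inch '[{"x":0,"y":0,"z":0.1,"yaw":0,"gripper":-1},{"x":0,"y":0,"z":0,"yaw":0,"gripper":-1}]'
python3 -m inch '[{"x":0,"y":-0.1,"z":0,"yaw":0,"gripper":-1},{"x":0,"y":-0.1,"z":0,"yaw":0,"gripper":-1},{"x":0,"y":0,"z":0,"yaw":0,"gripper":-1}]'
```

```text
time_s: 24.25
ee_pos: [557.6, -121.2, 112.2]
ee_rot: [180.0, -0.0, -174.3]
force: [0.4, 0.7, -2.8]
gripper_width: 21.9
time_s: 24.42
ee_pos: [557.9, -121.3, 111.6]
ee_rot: [-180.0, 0.0, -174.3]
force: [0.1, -0.6, -1.6]
gripper_width: 22.1
time_s: 24.67
ee_pos: [558.1, -123.4, 111.6]
ee_rot: [-180.0, 0.0, -174.3]
force: [-0.4, 1.1, -0.5]
gripper_width: 22.0
```

```bash
python3 -m inch '[{"x":0,"y":0,"z":0.05,"yaw":0,"gripper":-1},{"x":0,"y":0,"z":0,"yaw":0,"gripper":-1}]'
python3 -m inch '[{"x":0,"y":-0.1,"z":0,"yaw":0,"gripper":-1},{"x":0,"y":0,"z":0,"yaw":0,"gripper":-1}]'
python3 -m inch '[{"x":0,"y":-0.1,"z":0,"yaw":0,"gripper":-1},{"x":0,"y":0,"z":0,"yaw":0,"gripper":-1}]'
```

```text
time_s: 24.83
ee_pos: [558.1, -123.3, 111.6]
ee_rot: [-180.0, 0.0, -174.3]
force: [-1.9, 0.8, 5.2]
gripper_width: 21.6
time_s: 25.0
ee_pos: [558.2, -123.7, 111.6]
ee_rot: [179.9, 0.0, -174.3]
force: [-0.5, 4.0, 5.7]
gripper_width: 21.8
time_s: 25.17
ee_pos: [558.4, -124.6, 111.6]
ee_rot: [179.9, 0.1, -174.3]
force: [0.0, 3.7, 5.7]
gripper_width: 22.0
```

```bash
python3 -m inch '[{"x":0,"y":-0.1,"z":-0.04,"yaw":0,"gripper":-1},{"x":0,"y":0,"z":0,"yaw":0,"gripper":-1}]'
python3 -m inch '[{"x":0,"y":-0.1,"z":0,"yaw":0,"gripper":-1},{"x":0,"y":0,"z":0,"yaw":0,"gripper":-1}]'
```

```text
time_s: 25.33
ee_pos: [558.5, -126.1, 111.6]
ee_rot: [180.0, 0.0, -174.3]
force: [-0.2, 2.4, 4.2]
gripper_width: 21.8
time_s: 25.5
ee_pos: [558.6, -127.1, 111.6]
ee_rot: [180.0, 0.0, -174.3]
force: [-0.7, 3.6, 4.0]
gripper_width: 22.1
```

```bash
python3 -m inch '[{"x":0,"y":-0.07,"z":0,"yaw":0,"gripper":-1},{"x":0,"y":0,"z":0,"yaw":0,"gripper":-1}]'
python3 -m inch '[{"x":0,"y":-0.07,"z":0,"yaw":0,"gripper":-1},{"x":0,"y":0,"z":0,"yaw":0,"gripper":-1}]'
python3 - <<'E'
from h import *
from workcell import cams
f=cams.grab_frame("side");g=load("side5.pkl")
for F in(g,f): # green bottom disc centroid: has the bottle moved?
    print([b for b in blobs(F["pixels"],(45,100,40),(85,255,255),40)[0] if b[0][0]>300])
E
```

```text
time_s: 25.67
ee_pos: [558.7, -127.5, 111.6]
ee_rot: [180.0, 0.0, -174.3]
force: [0.1, 4.2, 4.5]
gripper_width: 22.1
time_s: 25.83
ee_pos: [558.6, -127.6, 111.6]
ee_rot: [179.9, 0.0, -174.3]
force: [-0.0, 6.7, 5.9]
gripper_width: 22.2
[([361.0, 190.2], [355, 182, 13, 18, 180])]
[([361.1, 189.9], [355, 182, 13, 17, 170])]
```

```bash
python3 -m inch '[{"x":0,"y":0.06,"z":-0.03,"yaw":0,"gripper":-1},{"x":0,"y":0,"z":0,"yaw":0,"gripper":-1}]' 6
python3 -m inch '[{"x":0,"y":0,"z":0,"yaw":0,"gripper":-0.3},{"x":0,"y":0,"z":0,"yaw":0,"gripper":-0.2},{"x":0,"y":0,"z":0,"yaw":0,"gripper":-0.2},{"x":0,"y":0,"z":0,"yaw":0,"gripper":-0.2},{"x":0,"y":0,"z":-0.5,"yaw":0,"gripper":-0.2},{"x":0,"y":0,"z":-1,"yaw":0,"gripper":-0.2},{"x":0,"y":0,"z":-2,"yaw":0,"gripper":-0.2},{"x":0,"y":0,"z":-2.5,"yaw":0,"gripper":-0.2},{"x":0,"y":0,"z":-2.5,"yaw":0,"gripper":-0.2},{"x":0,"y":-1,"z":-1.5,"yaw":0,"gripper":-0.2},{"x":0,"y":2,"z":0,"yaw":0,"gripper":-0.2},{"x":0,"y":3,"z":0,"yaw":0,"gripper":-0.2}]'
python3 -m inch '[{"x":0,"y":3.6,"z":0,"yaw":0,"gripper":-0.2},{"x":0,"y":3.6,"z":0,"yaw":0,"gripper":-0.2},{"x":0,"y":3.6,"z":0,"yaw":0,"gripper":-0.2},{"x":0,"y":3.6,"z":0,"yaw":0,"gripper":-0.2},{"x":0,"y":3.6,"z":0,"yaw":0,"gripper":-0.2},{"x":0,"y":3.6,"z":0,"yaw":0,"gripper":-0.2},{"x":0,"y":3.6,"z":0,"yaw":0,"gripper":-0.2},{"x":0,"y":1,"z":0,"yaw":0,"gripper":-0.2},{"x":0,"y":0,"z":0,"yaw":0,"gripper":-0.2}]'
python3 - <<'E'
from h import *
from workcell import cams
for n in("top","side"):
    f=cams.grab_frame(n);pickle.dump(f,open(n+"6.pkl","wb"))
a=load("top6.pkl")["pixels"][125:240,315:435,::-1];b=load("side6.pkl")["pixels"][135:250,285:405,::-1]
cv2.imwrite("pics/s6.png",cv2.resize(np.hstack([a,b]),None,fx=3.33,fy=3.33,interpolation=cv2.INTER_CUBIC))
E
```

```text
time_s: 26.05
ee_pos: [558.6, -127.6, 111.6]
ee_rot: [180.0, 0.0, -174.3]
force: [-0.4, 5.9, 2.6]
gripper_width: 22.1
time_s: 27.05
ee_pos: [555.7, -90.2, 214.2]
ee_rot: [-179.8, 0.3, -174.5]
force: [0.5, 0.7, -0.8]
gripper_width: 36.5
time_s: 27.8
ee_pos: [528.1, 174.8, 212.4]
ee_rot: [180.0, 0.1, -174.0]
force: [-0.0, 0.2, -0.3]
gripper_width: 36.2
```

View pics/s6.png

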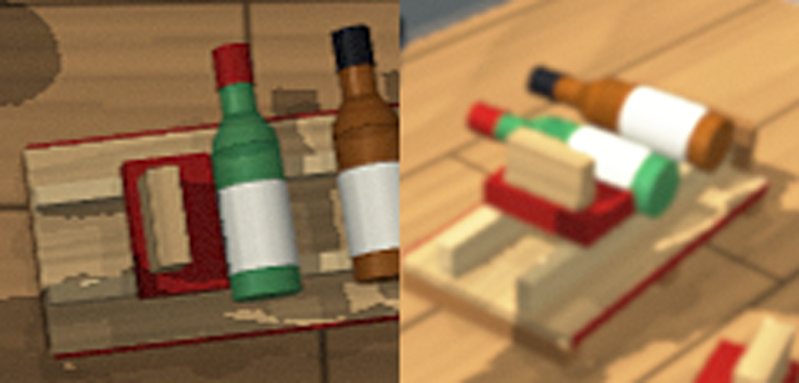

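The chock sits flat and square against the green bottle, which hasn't moved (same pixels as before). One numeric check, then I hand in.

Run:
```python
from h import *
f=load("top6.pkl");f0=load("top4.pkl")
c=lambda u,v:(315+u/3.33-.3,125+v/3.33-.3)
V=np.array([565,-200.3]);a=np.radians(5.6);R=np.array([[np.cos(a),np.sin(a)],[-np.sin(a),np.cos(a)]])
for n,q,z in(("back edge far",(125,165),84),("back edge near",(141,297),84),("mouth",(232,45),75.4),("bottom",(267,293),75.4),("grip top",(171,215),124)): print(n,(R@(onz(f,c(*q),z)[:2]-V)).round(1))
for n,lo,hi in(("green",(45,100,40),(85,255,255)),("amber",(5,190,60),(14,255,200)),("white",(0,0,150),(180,40,255))):
    for F in(f0,f,load("top0.pkl")): print(n,[b[0] for b in blobs(F["pixels"],lo,hi,60)[0]])
from workcell import env,telemetry
print(telemetry.state()["time_s"]); env.job_done()
```

```text
back edge far [46.9 91.2]
back edge near [-50.5  92.7]
mouth [129.7  -1.3]
bottom [-56.9   0.1]
grip top [-0.2 71.8]
green [[219.8, 144.3], [387.9, 166.8], [394.4, 209.5], [33.3, 379.2], [61.5, 400.5]]
green [[387.7, 166.8], [394.4, 209.6], [33.4, 379.2], [61.5, 400.5]]
green [[217.8, 145.4], [223.7, 199.0], [248.9, 231.8], [33.3, 379.2], [61.4, 400.5]]
amber [[424.1, 161.0], [431.8, 203.4]]
amber [[424.2, 161.2], [431.4, 203.7]]
amber [[424.2, 161.4], [431.5, 203.6]]
white [[278.9, 120.8], [212.6, 126.3], [428.1, 186.9], [391.0, 192.4]]
white [[278.9, 120.8], [211.4, 122.3], [428.1, 186.9], [391.3, 192.2]]
white [[278.8, 120.7], [212.5, 126.2], [428.0, 186.9], [236.5, 222.3]]
27.9
the job is handed in; nothing more can be done
```

The job is handed in at 27.9 s. The green bottle lies in the free V with its neck the same way as the amber's, and the red chock sits snug against it on the rails. No verdict was reported.

I gripped the bottle on its rest, levelled it by lowering its base against the table, then laid it in the V and let go. The chock was the look-alike 609 mm from the base; the other one is only about 370 mm away. I set it on the rails and slid it towards the bottle until it stopped.

Last checks, in the stand's axes as I measured them (±2 mm calibration):

| Item | Measured | Target |
|---|---|---|
| Bottle, lengthwise | about −1 mm | within 15 mm |
| Bottle, across the V | about −1 mm | within 5 mm |
| Bottle, angle to the stand | under 1° | under 0.10 rad (5.7°) |
| Chock grip centre | (−0.2, 71.8) mm | (0, 73) mm |
| Chock angle, from its back edge | about 1° | under 0.12 rad (6.9°) |

- **Chock contact:** the slide stopped at the predicted touching position, and the side force rose to about 7 N. The bottle's pixels did not shift by more than 0.3 px.
- **Amber bottle and cup:** their pixels are unchanged from the start.
- **Can, not confirmed:** in the last frame its white top reads (211.4, 122.3) against (212.5, 126.2) before, and its green part was missing from the mask. I take this to be the parked arm partly covering it, since nothing came near it. I handed in without a clear view to check that.
- **Heights:** triangulating the bottle before the chock went on put its ends 3–4 mm low, at about 71–72 mm instead of 75.4 mm. The rays missed each other by 2–4 mm, so I put that down to measurement error.

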